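Lock the trailer coupling pin with its R-clip

TASK

Take the R-clip with the red grip out of the wooden block and lock the trailer coupling with it: push its straight leg down through the cross-hole in the steel pin so that the bent leg springs over the pin, until the clip's red collar sits on the pin, and let go. Ease it in gently, feeling for the hole and never forcing it (stay below about 30 N), and leave the other things on the bench where they are.

Things in the scene. Friction and masses are not known exactly. Their poses are not given: they have to be found in the camera images.
- clip: R-clip of 6 mm round steel wire, 96 mm high, 100 g, upright in the block. Origin on the straight leg's axis, where the pin's axis lies when the clip is home; z up along that leg, x towards the bent leg, y along the pin when fitted. A red collar, 16 mm square (x -7 to +9), from z +25 down to z +10, is the stop; below it the straight leg runs to its round tip at z -38 mm.
- clip_grip (a point): Centre of the clip's red grip disc (clip frame x +6.8, y 0, z +40 mm), axes as the clip's. The disc is 29 mm across with flat faces 12 mm apart in y; pinch it across y. Round it runs the wire bow, 36 mm across, 6 mm thick.
- clip_bend (a point): The bent leg's bend, wire centre at clip x +8.5, z -11 mm. The bent leg hinges springily (1 N m/rad) at x +13.5, z +24 and runs down through x +15.6, z 0 and this bend to a flared tip at x +17, z -24. It first meets the pin about 22 mm above home, needs some 5 to 15 N of push to ride over it, then closes below it.
- clip_block: Wooden block 80 (x) x 56 (y) x 60 mm high on a steel foot plate 110 x 70 x 8 mm, fixed; origin under its centre. The clip stands in a slot 26 x 9.4 mm (long in x) right through it, collar on the block's top, clip origin at x -8.6, y 0, z +50 mm, same axes. Lift it straight up by 50 mm or more to be clear.
- hitch: Trailer coupling, fixed: dark base plate 130 x 140 x 10 mm, two blue cheeks (tops at z 101 mm, outer face at y -8), drawbar stub to +x, 97 mm high. Origin under the plate, z up. The 20 mm steel pin lies along y at x 0, z 85 and sticks out to +y. A vertical cross-hole 7.4 (x) x 8.6 mm goes through its free end, clear below down to z 10. The bent leg may go on either side.
- pin_mid (a point): Point fixed to the coupling on the pin's axis (hitch frame x 0, y +26, z +85 mm), axes as the hitch's; the pin's top is 10 mm above it. Only the middle of where the cross-hole can be: the pin floats along its axis and its hole's centre lies up to 8 mm from here along y, either way. That is not measured: find the hole by feel with the clip's tip, or by looking. The pin slides stiffly (6 N).
- grease_tub: Bystander: black grease tub with yellow lid, 70 mm across, 74 mm high, loose; origin under its centre. Leave it.
- cassette: Bystander: steel sprocket cassette, 128 mm across, 29 mm high, loose; origin under its centre. Leave it.
- comb_loose: Bystander: 194 mm combination wrench lying flat, loose; origin under its centre. Leave it.
Not all that is in view belongs to the job. What is shaped like the clip but purple is not meant.

How it is judged:
On the way, in this order (a step that is already met when the one before it is completed fails the run):
1. the clip is lifted clear of the block (z of clip in the frame of clip_block above 0.1 m), for 0.1 s.
2. the straight leg is in the cross-hole (over the pin's axis, its tip below the pin's top by 10 mm or more) (z of clip in the frame of pin_mid below 0.038 m and x of clip in the frame of pin_mid between -0.004 and 0.004 m and y of clip in the frame of pin_mid between -0.011 and 0.011 m), for 0.1 s.
At the end, for the whole second after the job is handed in: The clip is home and at rest: its origin within 2.5 mm of the pin axis's height, within 3.5 mm of the axis sideways and within 11 mm of pin_mid along the pin, upright within 0.15 rad, its flat square to the pin within 0.35 rad (z of clip in the frame of pin_mid between -0.0025 and 0.0025 m and x of clip in the frame of pin_mid between -0.0035 and 0.0035 m and y of clip in the frame of pin_mid between -0.011 and 0.011 m and angle between clip's own z axis and vertical below 0.15 rad and angle between the x axis of clip and the x axis of hitch, either way round below 0.35 rad and linear speed of clip below 0.02 m/s); the robot touches nothing.
It fails at once if the clip is forced against the coupling with more than 35 N (contact force between clip and hitch above 35 N).
It fails at once if the robot bears on the coupling with more than 35 N (contact force between any of the fingers, the arm and hitch above 35 N).
It fails at once if a bystander is moved by more than 30 mm (distance of any of grease_tub, cassette, comb_loose from where it was at the start of the episode above 0.03 m).
It also fails if it takes over 48 s, if anything falls off the work surface, if the arm or the gripper's body presses on something with over 40 N, if the wrist force passes 120 N, or if a joint passes its speed limit or range.

ROBOT

A 6-joint arm with a two-finger parallel gripper is mounted at the origin on a cart in front of the work surface, level with it; the furniture and walls round the work are solid. World frame = base frame: x ahead of the robot, y to its left, z up, the work surface at z = 0. Lengths are in m, angles in rad, forces in N, time in s.
With the tool pointing down it reaches from about 0.225 to 0.875 m from the base axis. Payload 3.4 kg.
Tool frame: the origin (TCP) lies between the finger pads; the fingertips stand 19 mm ahead of it and the grasp point (between the pads) is the TCP (manip.tip_reach is the distance from the TCP to the fingertips, in m); z points along the fingers, x is the direction in which the jaws open and shut, and the axes are right-handed (so a half turn about z gives the same grasp; the last joint's range is limited). The gripper opens to 85 mm and grips with 20 to 120 N. Pads are 22 mm wide; open, the fingers measure 114 mm over their backs; the gripper's body (76 mm by 85 mm) begins 54 mm behind the grasp point. The pads swing forward as they close: fully open they stand 13 mm farther back than shut.
Start: joints at [-1.296, 0.276, 1.505, -0, 1.361, -0.121], TCP at [0.222, -0.531, 0.25] pointing down, gripper open.
Joint ranges: [-2.89, 2.89], [-0.75, 2.08], [0.22, 2.7], [-1.18, 4.32], [0.11, 2.71], [-2.7, 2.7]. Speed limits (rad/s): [2.57, 2.57, 3.14, 3.14, 3.14, 3.14].

INTERFACE

Orientations are given as a unit quaternion [w, x, y, z].
In Python, from rig import manip gives the robot as it stands.
- The arm moves only by the tool send_rows, never from a script. Its arguments are lists of equal length, an entry for each row: "delta_pos": the shift along the tool's x, y, z normalised to -1 to 1, where 1 is 40 cm, a list of three; "angular": the turn, a rotation vector about the tool's x, y, z normalised to -1 to 1, where 1 is 0.08 rad, a list of three. A call has 1 to 5 rows; each row shifts and turns the commanded pose from where the row before left it, along the tool's axes as they then stand; what a row does not reach is not made up. A row lasts 1/12 s, in which the tool goes at most 41.7 mm and 7.16 degrees, less where a joint would pass 70% of its speed; a pose out of reach is approached as far as the arm can. A call with a number of a shift or a turn outside -1 to 1 is refused whole. A call with a gripper value outside its range is refused whole. "hand" is the finger opening in mm, from 0 to 85.4, set as the call begins (left out, the last holds). The fingers move at their own pace and stop on an object; "squeeze" is the grip in N (left out, the last holds). Time passes only in rows, so rows that do not move let the fingers close. It gives the time, the measured TCP pose, the force and the opening at its end, in the units of the state.
- manip.get_state(): the state, without advancing time (a new reading comes with each control period).
- manip.get_image(name): name is "scene" or "top" or "wrist"; returns the picture (420x560x3 uint8, blue, green, red); there is no depth.
- manip.calibration(name): a dict with "fx", "fy", "cx", "cy" (pixels), "k1" (the pictures are not rectified: a ray, as slopes to the right and down, at radius r is drawn at 1 + k1 r^2 times it, then the intrinsics apply), "camera_from_world" (4x4, takes a point from world to camera coordinates). Camera axes: x right, y up, looking along -z (the intrinsics and any distortion apply to the point x, -y, -z); pixel columns grow to the right and rows downward; lengths in m; the calibration is good to about 2 mm. A picture is of the moment at which its call begins: read the wrist's pose just before it. calibration takes no time and is no camera call; for the wrist camera it gives the pose at the moment of the call.
- manip.sign_off(): hands the job in, once; it reports no verdict.
The state is a dict: "clock": time; "qpos": joint angles; "qd": joint speeds; "effort": joint torques, N m; "position": TCP position; "ee_rot": TCP orientation; "contact_force": force on the tool from outside, world axes, zero at the start; "moment": the same for the moment, N m; "width": finger opening in m.
Only numpy, scipy, OpenCV 4.12 (cv2) and the standard library are available. Lean on these libraries where they do the work, as an engineer would, in place of code of your own. Each camera call takes 0.05 s, during which the arm holds its last target.

## Working session

There is one attempt and no reset: what is moved stays moved. The work goes in short steps, Python scripts to look and compute and a tool call to move; the robot and the scene stay as the last step left them, time stands still between calls to the robot, and variables do not carry over. Pictures are saved under pics/ and viewed, and the job is handed in when it is done.

Besides the shell and the picture viewer there is one more tool, called as name(argument=value, ...) on one line, values as JSON. send_rows: Moves the arm, as the interface text tells. Scaled input: -1 to 1 covers 40 cm each way for a shift and 0.08 rad each way for a turn. Its arguments: {"type":"object","properties":{"delta_pos":{"type":"array","items":{"type":"array","items":{"type":"number"}}},"angular":{"type":"array","items":{"type":"array","items":{"type":"number"}}},"hand":{"type":"number"},"squeeze":{"type":"number"}},"required":["delta_pos","angular"]}

```bash
ls; mkdir -p pics; python3 - <<'E'
from rig import manip
import cv2
print(manip.get_state())
for n in ["scene","top","wrist"]:
    cv2.imwrite(f"pics/{n}0.png",manip.get_image(n))
    c=manip.calibration(n);print(n,c)
E
```

```text
pics
{'clock': 0.0, 'qpos': array([-1.29601392e+00,  2.76609771e-01,  1.50617818e+00,  2.10578017e-05,
        1.36068013e+00, -1.21016010e-01]), 'qd': array([-0.00025488, -0.0002439 , -0.00043224, -0.00018903, -0.00046219,
       -0.00122186]), 'effort': array([-2.29031220e-04, -4.16772652e+01, -2.45805252e+01,  1.38360167e-05,
        1.11147013e-02, -3.03157542e-06]), 'position': array([ 0.22154299, -0.53005766,  0.2494133 ]), 'ee_rot': array([-6.17994065e-04,  8.32327974e-01, -5.54282657e-01, -7.05333837e-04]), 'contact_force': array([-0.27052303,  0.72736916,  0.05261189]), 'moment': array([ 0.01346516, -0.03040344, -0.02521412]), 'width': 0.08545939250648188}
scene {'fx': 480.90756606280627, 'fy': 480.90756606280627, 'cx': 281.13208851047017, 'cy': 204.90337863866372, 'k1': -0.06120762010106674, 'camera_from_world': array([[-0.89319235, -0.4496391 ,  0.00566569,  0.4977336 ],
       [ 0.34938486, -0.68599879,  0.63822871, -0.23153495],
       [-0.28308593,  0.57204051,  0.76982596, -1.12607902],
       [ 0.        ,  0.        ,  0.        ,  1.        ]])}
top {'fx': 453.44086
[... 182 characters left out ...]
.26309360e-03,
         4.06316404e-02],
       [ 9.85348565e-01, -2.40045960e-02,  1.68854924e-01,
        -5.48382243e-01],
       [-1.68908598e-01, -2.11611350e-04,  9.85631696e-01,
        -1.22530746e+00],
       [ 0.00000000e+00,  0.00000000e+00,  0.00000000e+00,
         1.00000000e+00]])}
wrist {'fx': 351.0115663943179, 'fy': 351.0115663943179, 'cx': 277.6271141824885, 'cy': 209.95606039839836, 'k1': 0.018908025391837932, 'camera_from_world': array([[ 0.38699699, -0.9220803 , -0.00112291, -0.57391319],
       [ 0.87286865,  0.36673485, -0.32187866,  0.04193221],
       [ 0.29720978,  0.12358592,  0.94678026, -0.37922263],
       [ 0.        ,  0.        ,  0.        ,  1.        ]])}
```

View pics/scene0.png

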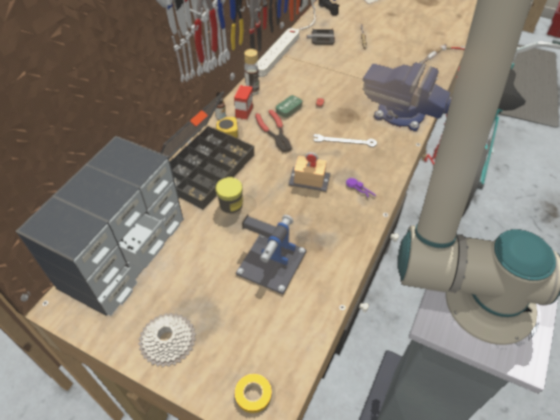

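View pics/top0.png

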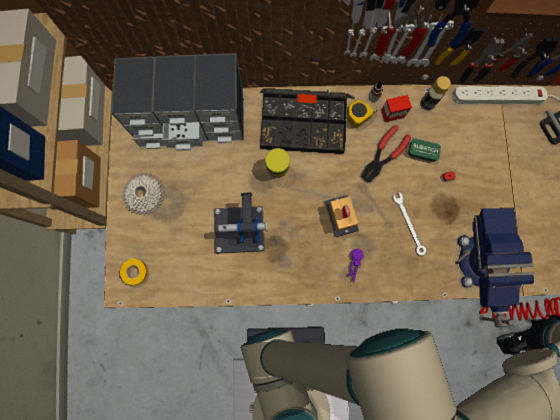

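View pics/wrist0.png

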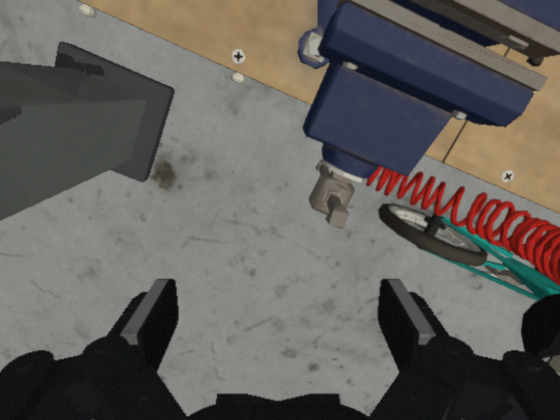

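```bash
cat > h.py <<'E'
from rig import manip
import cv2, numpy as np
def crop(img,x0,y0,x1,y1,s,name):
    c=cv2.resize(img[y0:y1,x0:x1],None,fx=s,fy=s,interpolation=cv2.INTER_CUBIC)
    cv2.imwrite(name,c)
def proj(c,P):
    P=np.atleast_2d(P);T=c["camera_from_world"]
    p=P@T[:3,:3].T+T[:3,3]
    u=p[:,0]/-p[:,2];v=-p[:,1]/-p[:,2];f=1+c["k1"]*(u*u+v*v)
    return np.c_[c["fx"]*u*f+c["cx"],c["fy"]*v*f+c["cy"]]
def ray(c,px):
    K=np.array([[c["fx"],0,c["cx"]],[0,c["fy"],c["cy"]],[0,0,1]])
    q=cv2.undistortPoints(np.array([[px]],float),K,np.array([c["k1"],0,0,0.]))[0,0]
    T=c["camera_from_world"];d=T[:3,:3].T@np.array([q[0],-q[1],-1]);o=-T[:3,:3].T@T[:3,3]
    return o,d/np.linalg.norm(d)
def onz(c,px,z):
    o,d=ray(c,px);return o+d*(z-o[2])/d[2]
E
python3 - <<'E'
from h import *
t=cv2.imread("pics/top0.png");s=cv2.imread("pics/scene0.png")
crop(t,195,170,295,270,7,"pics/t_h.png");crop(t,305,175,385,295,5,"pics/t_b.png")
crop(s,225,195,325,305,6,"pics/s_h.png")
c=manip.calibration("top")
for p in [(342,215),(240,230)]: print(onz(c,p,0.03))
E
```

```text
[ 0.5465347  -0.16010981  0.03      ]
[0.51054846 0.13058308 0.03      ]
```

View pics/t_h.png

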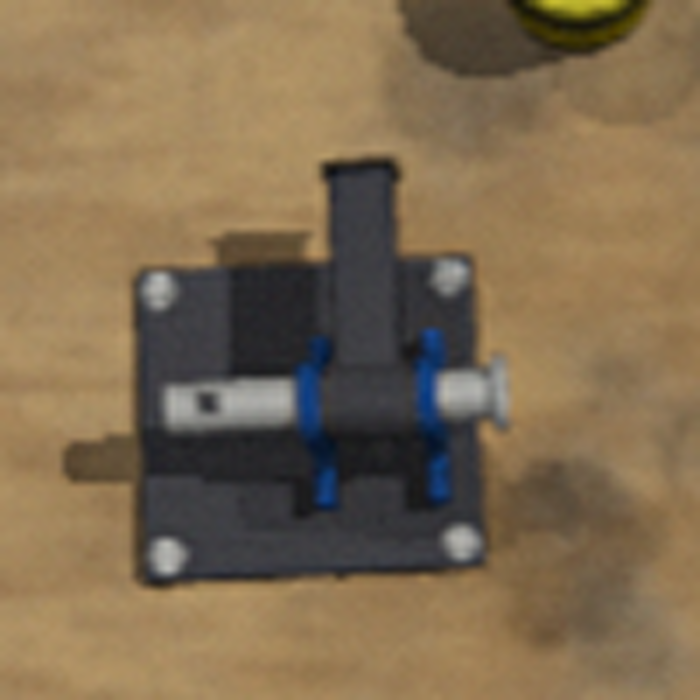

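View pics/t_b.png

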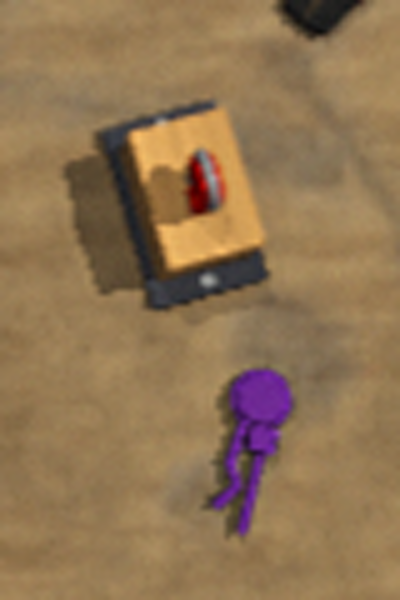

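View pics/s_h.png

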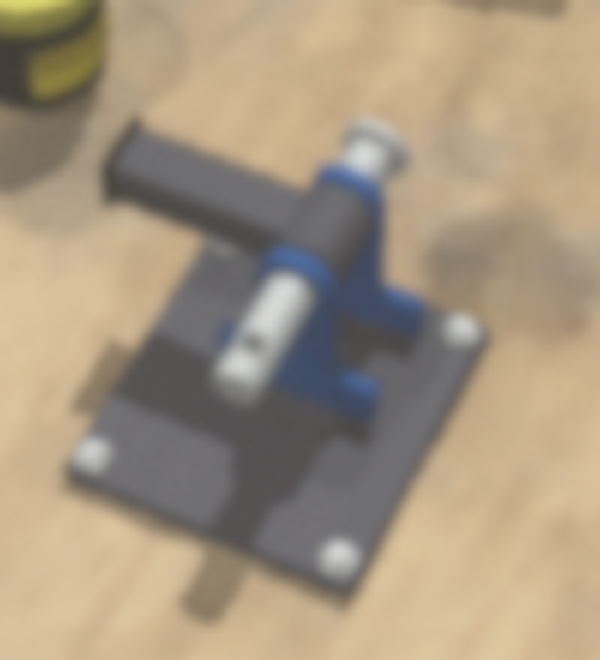

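```bash
python3 - <<'E'
from h import *
c=manip.calibration("top");w=manip.calibration("wrist")
T=w["camera_from_world"];o=-T[:3,:3].T@T[:3,3]
from scipy.spatial.transform import Rotation as R
st=manip.get_state();q=st["ee_rot"];Rt=R.from_quat([*q[1:],q[0]]).as_matrix()
print("cam in tool",Rt.T@(o-st["position"]),"view dir tool",Rt.T@(-T[2,:3]))
B=[onz(c,(305+u/5,175+v/5),0.068)for u,v in[(128,143),(216,108),(265,247),(168,275)]]
B=np.array(B);print(B,B.mean(0),[np.linalg.norm(B[i]-B[i-1]) for i in range(4)])
d=B[1]+B[0]-B[2]-B[3];print("blk yaw",np.degrees(np.arctan2(d[1],d[0])))
print("disc",onz(c,(305+205/5,175+183/5),0.108))
H=[onz(c,(195+u/7,170+v/7),0.01)for u,v in[(137,272),(470,258),(484,564),(145,580)]]
H=np.array(H);print(H,H.mean(0),[np.linalg.norm(H[i]-H[i-1]) for i in range(4)])
for a,b in [(0,3),(1,2)]:
  d=H[a]-H[b];print(np.degrees(np.arctan2(d[1],d[0])))
for a,b in [(0,1),(3,2)]:
  d=H[a]-H[b];print(np.degrees(np.arctan2(d[1],d[0]))-90)
hole=onz(c,(195+208/7,170+403/7),0.095);print("hole",hole)
print("pin end/head",onz(c,(195+163/7,170+407/7),0.085),onz(c,(195+505/7,170+391/7),0.085))
cs=manip.calibration("scene")
print("hole scene",onz(cs,(225+255/6,195+342/6),0.095))
E
```

```text
cam in tool [-0.00061174 -0.08323429 -0.1222516 ] view dir tool [7.86558821e-04 3.22080822e-01 9.46711849e-01]
[[ 0.57299244 -0.1243596   0.068     ]
 [ 0.59166042 -0.17436094  0.068     ]
 [ 0.51285954 -0.19751496  0.068     ]
 [ 0.49866762 -0.14314648  0.068     ]] [ 0.54404501 -0.1598455   0.068     ] [np.float64(0.07666241386500815), np.float64(0.05337253360815452), np.float64(0.08213213460172791), np.float64(0.056190235791512784)]
blk yaw 15.317557941538302
disc [ 0.54246785 -0.15980108  0.108     ]
[[0.57693699 0.20548375 0.01      ]
 [0.57942404 0.06730687 0.01      ]
 [0.45249033 0.06396696 0.01      ]
 [0.44908547 0.20242188 0.01      ]] [0.51448421 0.13479486 0.01      ] [np.float64(0.1278881841049272), np.float64(0.13819926190789317), np.float64(0.12697764397847414), np.float64(0.13849677926370849)]
1.3718933439149579
1.5072312170891597
1.0311575019853052
1.4087262473913
hole [0.50909166 0.16640163 0.095     ]
pin end/head [0.50938701 0.1850547  0.085     ] [0.51248727 0.05239871 0.085     ]
hole scene [0.50863795 0.16723934 0.095     ]
```

send_rows(delta_pos=[[-0.036,-0.073,0.003],[-0.036,-0.073,0.003],[-0.036,-0.073,0.003],[-0.036,-0.073,0.003],[-0.036,-0.073,0.003]], angular=[[0,0,0],[0,0,0],[0,0,0],[0,0,0],[0,0,0]])

```text
clock: 0.57
position: [0.3292, -0.4065, 0.244]
ee_rot: [-0.0, 0.832, -0.555, -0.0]
contact_force: [0.0, -0.0, -0.6]
width: 0.0853
```

send_rows(delta_pos=[[-0.036,-0.073,0.003],[-0.036,-0.073,0.003],[-0.036,-0.073,0.003],[-0.036,-0.073,0.003],[-0.036,-0.073,0.003]], angular=[[0,0,0],[0,0,0],[0,0,0],[0,0,0],[0,0,0]])

```text
clock: 0.98
position: [0.4363, -0.2836, 0.2381]
ee_rot: [0.0, 0.832, -0.554, -0.0]
contact_force: [-0.2, -1.3, 0.3]
width: 0.0854
```

```bash
cat >> h.py <<'E'
from scipy.spatial.transform import Rotation as R
def tool():
    st=manip.get_state();q=st["ee_rot"];Rt=R.from_quat([*q[1:],q[0]]).as_matrix();return st,Rt
def togo(target,yaw=None):
    "units for target TCP; yaw (deg) of tool x wanted, tool pointing down; rotation listed is to be done AFTER the shift"
    st,Rt=tool();d=Rt.T@(np.array(target)-st["position"])/0.4
    print("t",round(st["clock"],2),"pos",st["position"].round(4),"F",st["contact_force"].round(1),"w",round(st["width"]*1e3,1))
    print("shift units",d.round(4),"mm",(d*400).round(1))
    y0=np.degrees(np.arctan2(Rt[1,0],Rt[0,0]));print("toolx yaw",y0.round(2),"tilt",np.degrees(np.arccos(-Rt[2,2])).round(2))
    if yaw is not None:
        a=np.radians(yaw);x=np.array([np.cos(a),np.sin(a),0]);z=np.array([0,0,-1.]);G=np.c_[x,np.cross(z,x),z]
        print("turn units",(R.from_matrix(Rt.T@G).as_rotvec()/0.08).round(3))
E
python3 -c "
from h import *
togo([.542,-.16,.2],-75)"
```

```text
t 0.98 pos [ 0.4363 -0.2836  0.2381] F [-0.2 -1.3  0.3] w 85.4
shift units [-0.1833 -0.3631  0.0952] mm [ -73.3 -145.2   38.1]
toolx yaw -67.33 tilt 0.02
turn units [0.003 0.003 1.674]
```

send_rows(delta_pos=[[-0.037,-0.073,0.019],[-0.037,-0.073,0.019],[-0.037,-0.073,0.019],[-0.037,-0.073,0.019],[-0.036,-0.071,0.019]], angular=[[0,0,0],[0,0,0],[0,0,0],[0,0,0],[0,0,0]])

```text
clock: 1.4
position: [0.5419, -0.1597, 0.1997]
ee_rot: [0.0, 0.832, -0.554, -0.0]
contact_force: [0.6, -1.2, -0.2]
width: 0.0852
```

send_rows(delta_pos=[[0,0,0],[0,0,0],[0,0,0],[0,0,0]], angular=[[0,0,0.84],[0,0,0.83],[0,0,0],[0,0,0]])

```text
clock: 1.73
position: [0.5411, -0.1611, 0.2]
ee_rot: [0.0, 0.794, -0.608, -0.0]
contact_force: [-0.1, -0.6, -0.3]
width: 0.0855
```

```bash
python3 -c "
from h import *
togo([.542,-.16,.2],-75)
im=manip.get_image('wrist');cv2.imwrite('pics/w1raw.png',im);import pickle;pickle.dump((manip.calibration('wrist')),open('w1.pkl','wb'))
cv2.imwrite('pics/w1.png',cv2.resize(im,(784,588),interpolation=cv2.INTER_CUBIC))
"
```

```text
t 1.73 pos [ 0.5411 -0.1611  0.2   ] F [-0.1 -0.6 -0.3] w 85.5
shift units [-0.002  -0.0029  0.0001] mm [-0.8 -1.2  0. ]
toolx yaw -74.86 tilt 0.03
turn units [0.007 0.003 0.03 ]
```

View pics/w1.png

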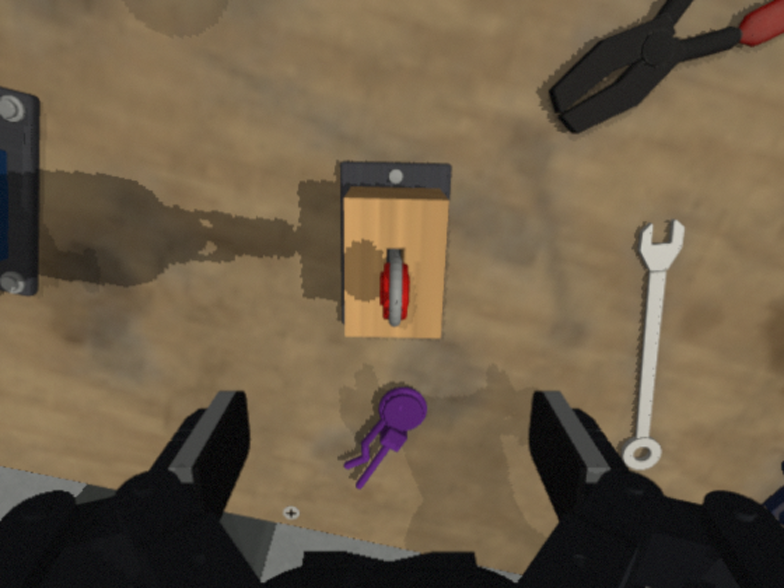

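```bash
python3 - <<'E'
from h import *
import pickle
c=pickle.load(open('w1.pkl','rb'));im=cv2.imread('pics/w1raw.png')
crop(im,235,130,330,250,5,'pics/w1c.png')
E
```

```text
(no output)
```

View pics/w1c.png

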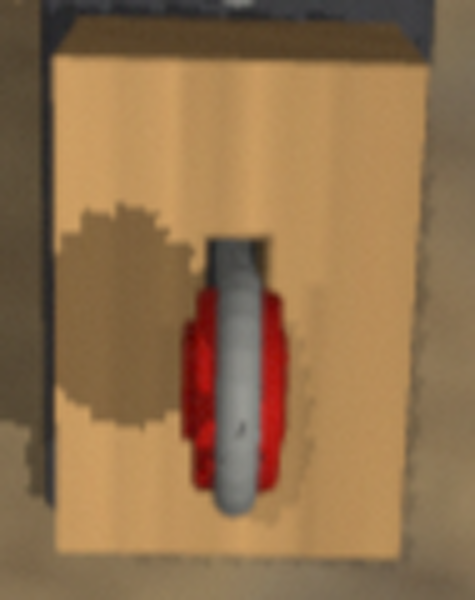

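```bash
python3 - <<'E'
from h import *
import pickle
c=pickle.load(open('w1.pkl','rb'))
B=np.array([onz(c,(235+u/5,130+v/5),0.06)for u,v in[(55,58),(428,60),(400,558),(55,552)]])
print(B.round(4),B.mean(0),[np.linalg.norm(B[i]-B[i-1]).round(4) for i in range(4)])
for a,b,o in [(0,3,0),(1,2,0),(0,1,90),(3,2,90)]:
  d=B[a]-B[b];print(np.degrees(np.arctan2(d[1],d[0]))-o)
S=(onz(c,(235+208/5,130+238/5),.06)+onz(c,(235+272/5,130+238/5),.06))/2
u=np.array([np.cos(.262),np.sin(.262),0]);print("slot end-13 -> centre",S-0.013*u)
print("clip disc from centre", B.mean(0)-.0018*u)
# overlay check
ctr=B.mean(0);v=np.array([-u[1],u[0],0])
D=ctr-.0018*u;D[2]=.09
print("disc proj",(proj(c,[D,D+[0,0,.018],D+u*.018,D-u*.018,D+v*.006,D-v*.006])-[235,130])*5)
E
```

```text
[[ 0.5804 -0.1259  0.06  ]
 [ 0.5946 -0.1793  0.06  ]
 [ 0.5167 -0.199   0.06  ]
 [ 0.503  -0.1445  0.06  ]] [ 0.54868789 -0.16217232  0.06      ] [np.float64(0.0796), np.float64(0.0552), np.float64(0.0804), np.float64(0.0562)]
13.518962950813824
14.21393294706227
14.880671089469075
14.107915701772058
slot end-13 -> centre [ 0.54876965 -0.162973    0.06      ]
clip disc from centre [ 0.54694932 -0.16263854  0.06      ]
disc proj [[236.57382792 391.096623  ]
 [238.32837757 435.10007533]
 [237.55969007 265.88299715]
 [235.63779818 510.51326762]
 [193.6038814  390.96888582]
 [279.54319439 391.22416005]]
```

```bash
python3 -c "
from h import *
togo([.547,-.163,.098],-75.8)"
```

```text
t 1.78 pos [ 0.541  -0.1613  0.2001] F [ 0.2  0.1 -0.2] w 85.6
shift units [ 0.008  -0.0135  0.2554] mm [  3.2  -5.4 102.1]
toolx yaw -74.9 tilt 0.02
turn units [0.004 0.001 0.197]
```

send_rows(delta_pos=[[0.004,-0.007,0.05],[0.004,-0.0065,0.05],[0,0,0.05],[0,0,0.04],[0,0,0]], angular=[[0,0,0],[0,0,0],[0,0,0.197],[0,0,0],[0,0,0]], hand=45, squeeze=40)

```text
clock: 2.2
position: [0.5447, -0.1625, 0.1212]
ee_rot: [0.001, 0.789, -0.615, -0.003]
contact_force: [-1.8, 0.9, 0.6]
width: 0.0452
```

```bash
python3 -c "
from h import *
togo([.547,-.163,.098],-75.8)
im=manip.get_image('wrist')
cv2.imwrite('pics/w2.png',cv2.resize(im,(784,588),interpolation=cv2.INTER_CUBIC))
"
```

```text
t 2.2 pos [ 0.5447 -0.1625  0.1212] F [-1.8  0.9  0.6] w 45.2
shift units [ 0.0028 -0.0056  0.0579] mm [ 1.1 -2.2 23.2]
toolx yaw -75.88 tilt 0.39
turn units [ 0.068  0.052 -0.018]
```

View pics/w2.png

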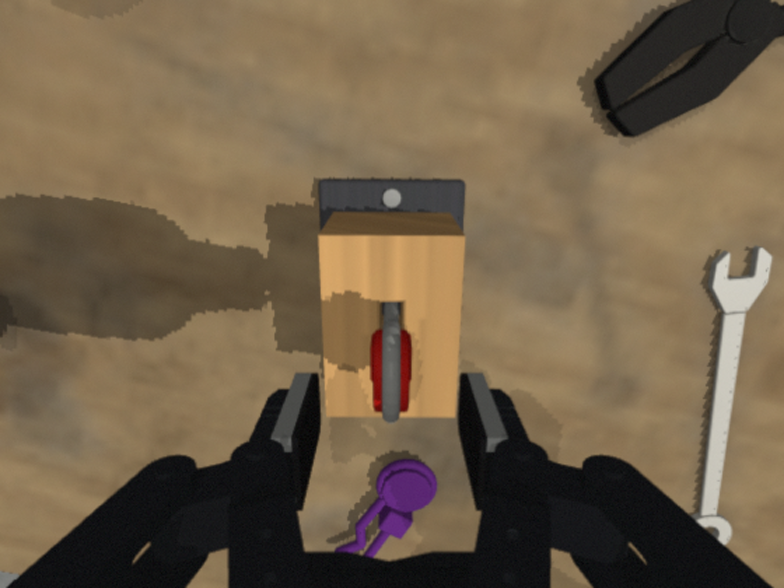

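send_rows(delta_pos=[[0.0028,-0.0056,0.02],[0,0,0.02],[0,0,0.01],[0,0,0]], angular=[[0,0,0],[0,0,0],[0,0,0],[0,0,0]])

```text
clock: 2.58
position: [0.5493, -0.1634, 0.1037]
ee_rot: [0.0, 0.789, -0.615, -0.001]
contact_force: [-1.3, 0.3, -0.3]
width: 0.0449
```

```bash
python3 -c "
from h import *
togo([.547,-.163,.098],-75.8)"
```

```text
t 2.58 pos [ 0.5493 -0.1634  0.1037] F [-1.3  0.3 -0.3] w 44.9
shift units [-0.0022  0.0052  0.0142] mm [-0.9  2.1  5.7]
toolx yaw -75.88 tilt 0.07
turn units [ 0.012  0.008 -0.017]
```

send_rows(delta_pos=[[-0.0022,0.0052,0.013],[0,0,0],[0,0,0]], angular=[[0,0,0],[0,0,0],[0,0,0]])

```text
clock: 2.83
position: [0.5472, -0.163, 0.099]
ee_rot: [0.0, 0.789, -0.615, -0.0]
contact_force: [0.6, -0.1, -0.5]
width: 0.0448
```

```bash
python3 -c "
from h import *
togo([.547,-.163,.098],-75.8)"
```

```text
t 2.83 pos [ 0.5472 -0.163   0.099 ] F [ 0.6 -0.1 -0.5] w 44.8
shift units [-0.0001  0.0004  0.0026] mm [-0.   0.2  1. ]
toolx yaw -75.87 tilt 0.02
turn units [ 0.004  0.002 -0.016]
```

Close gently.

send_rows(delta_pos=[[0,0,0.001],[0,0,0],[0,0,0],[0,0,0],[0,0,0]], angular=[[0,0,0],[0,0,0],[0,0,0],[0,0,0],[0,0,0]], hand=5, squeeze=50)

```text
clock: 3.25
position: [0.5477, -0.1633, 0.099]
ee_rot: [-0.0, 0.789, -0.615, 0.0]
contact_force: [-0.2, 0.1, 2.2]
width: 0.0108
```

send_rows(delta_pos=[[0,0,0],[0,0,0],[0,0,0]], angular=[[0,0,0],[0,0,0],[0,0,0]])

```text
clock: 3.5
position: [0.5477, -0.1633, 0.099]
ee_rot: [-0.0, 0.789, -0.615, 0.0]
contact_force: [-0.2, -0.2, 2.3]
width: 0.0113
```

```bash
python3 -c "
from h import *
togo([.547,-.163,.098],-75.8)
im=manip.get_image('wrist')
cv2.imwrite('pics/w3.png',cv2.resize(im,(784,588),interpolation=cv2.INTER_CUBIC))
"
```

```text
t 3.5 pos [ 0.5477 -0.1633  0.099 ] F [-0.2 -0.2  2.3] w 11.3
shift units [-0.0011  0.0015  0.0025] mm [-0.5  0.6  1. ]
toolx yaw -75.88 tilt 0.04
turn units [-0.007 -0.007 -0.018]
```

View pics/w3.png

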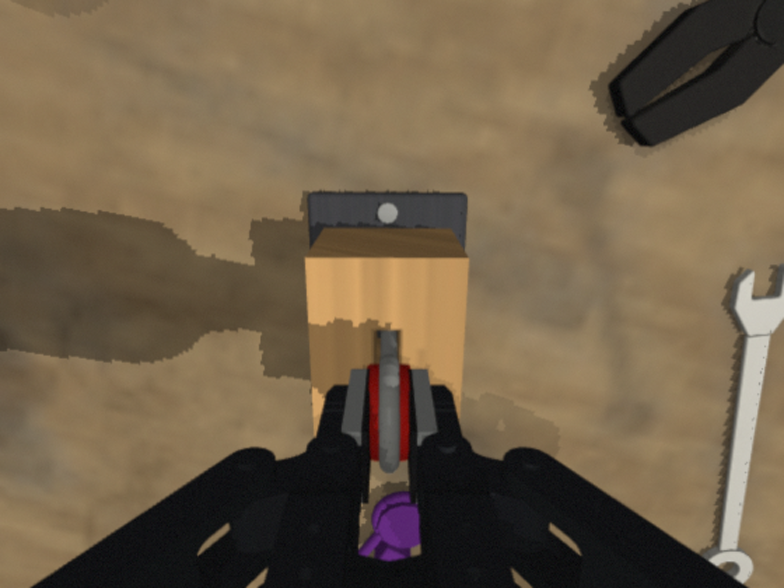

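send_rows(delta_pos=[[0,0,-0.02],[0,0,-0.04],[0,0,-0.06],[0,0,-0.07],[0,0,-0.07]], angular=[[0,0,0],[0,0,0],[0,0,0],[0,0,0],[0,0,0]])

```text
clock: 3.97
position: [0.5467, -0.1627, 0.2033]
ee_rot: [0.0, 0.789, -0.615, -0.001]
contact_force: [0.8, 0.1, -1.1]
width: 0.0109
```

send_rows(delta_pos=[[0,0,-0.04],[0,0,-0.02],[0,0,0],[0,0,0]], angular=[[0,0,0],[0,0,0],[0,0,0],[0,0,0]])

```text
clock: 4.3
position: [0.547, -0.1629, 0.2261]
ee_rot: [0.0, 0.789, -0.615, -0.001]
contact_force: [0.2, 0.3, -1.3]
width: 0.0111
```

```bash
python3 -c "
from h import *
togo([.51,.06,.25],-88.6)
im=manip.get_image('wrist')
cv2.imwrite('pics/w4.png',cv2.resize(im,(784,588),interpolation=cv2.INTER_CUBIC))
cv2.imwrite('pics/s4.png',manip.get_image('scene'))
"
```

```text
t 4.3 pos [ 0.547  -0.1629  0.2261] F [ 0.2  0.3 -1.3] w 11.1
shift units [-0.5629 -0.0463 -0.0594] mm [-225.2  -18.5  -23.7]
toolx yaw -75.88 tilt 0.06
turn units [0.012 0.007 2.775]
```

View pics/w4.png

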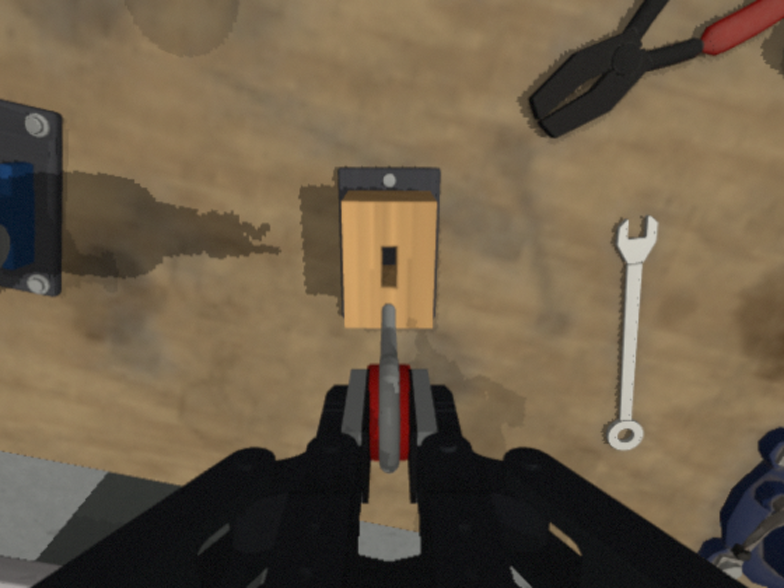

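View pics/s4.png

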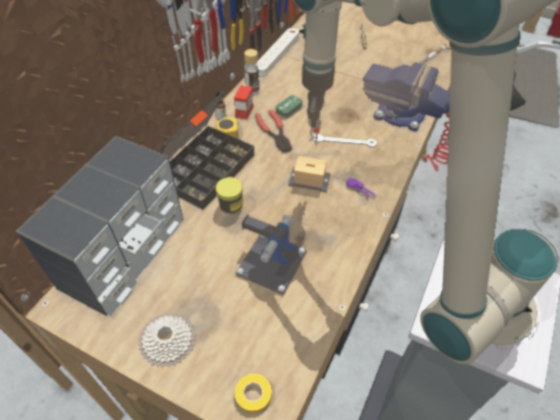

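```bash
python3 -c "
from h import *
togo([.46,.166,.235],-88.6)
"
```

```text
t 4.4 pos [ 0.5464 -0.1627  0.225 ] F [ 0.2 -0.2 -0.7] w 11.3
shift units [-0.8496  0.0092 -0.0233] mm [-339.8    3.7   -9.3]
toolx yaw -75.88 tilt 0.2
turn units [0.038 0.023 2.775]
```

send_rows(delta_pos=[[-0.05,0,-0.012],[-0.085,0.001,-0.012],[-0.085,0.001,0],[-0.085,0.001,0],[-0.085,0.001,0]], angular=[[0,0,0],[0,0,0],[0,0,0],[0,0,0],[0,0,0]])

```text
clock: 4.82
position: [0.5064, -0.0109, 0.2347]
ee_rot: [0.001, 0.788, -0.615, -0.001]
contact_force: [0.3, 0.3, -0.6]
width: 0.0108
```

send_rows(delta_pos=[[-0.085,0.001,0],[-0.085,0.001,0],[-0.085,0.001,0],[-0.085,0.001,0],[-0.085,0.001,0]], angular=[[0,0,0],[0,0,0],[0,0,0],[0,0,0],[0,0,0]])

```text
clock: 5.23
position: [0.4629, 0.1535, 0.2347]
ee_rot: [0.001, 0.789, -0.615, -0.001]
contact_force: [0.4, 0.6, -1.8]
width: 0.011
```

send_rows(delta_pos=[[-0.03,0,0],[0,0,0],[0,0,0],[0,0,0],[0,0,0]], angular=[[0,0,0.7],[0,0,0.7],[0,0,0.7],[0,0,0.675],[0,0,0]])

```text
clock: 5.65
position: [0.4606, 0.1639, 0.2347]
ee_rot: [0.001, 0.716, -0.699, -0.001]
contact_force: [-0.1, -0.5, -1.0]
width: 0.011
```

```bash
python3 -c "
from h import *
togo([.46,.166,.235],-88.6)
im=manip.get_image('wrist')
cv2.imwrite('pics/w5raw.png',im);import pickle;pickle.dump((manip.calibration('wrist')),open('w5.pkl','wb'))
cv2.imwrite('pics/w5.png',cv2.resize(im,(784,588),interpolation=cv2.INTER_CUBIC))
"
```

```text
t 5.65 pos [0.4606 0.1639 0.2347] F [-0.1 -0.5 -1. ] w 11.0
shift units [-0.0054  0.0013 -0.0007] mm [-2.1  0.5 -0.3]
toolx yaw -88.62 tilt 0.19
turn units [ 0.04  -0.009 -0.003]
```

View pics/w5.png

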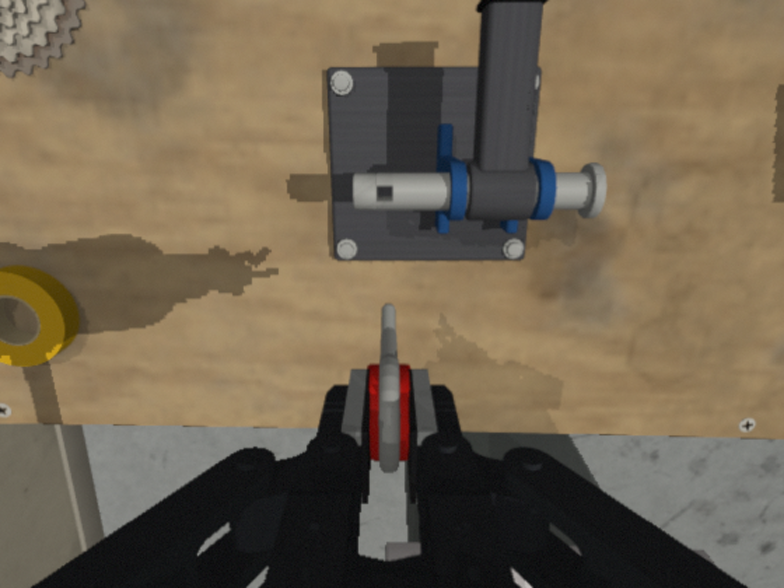

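```bash
python3 - <<'E'
from h import *
im=cv2.imread('pics/w5raw.png');crop(im,230,105,440,195,3.7,'pics/w5c.png');crop(im,245,115,335,160,8,'pics/w5d.png')
E
```

```text
(no output)
```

View pics/w5d.png

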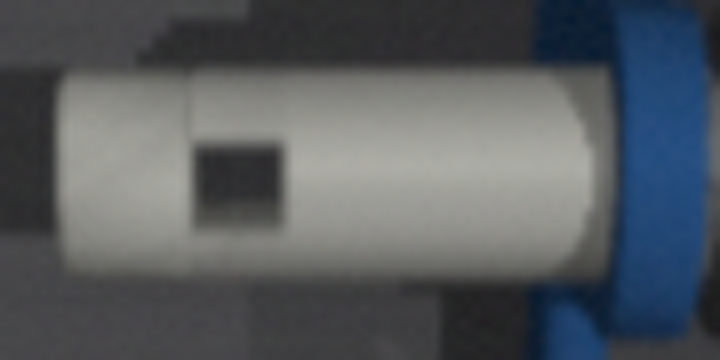

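View pics/w5c.png

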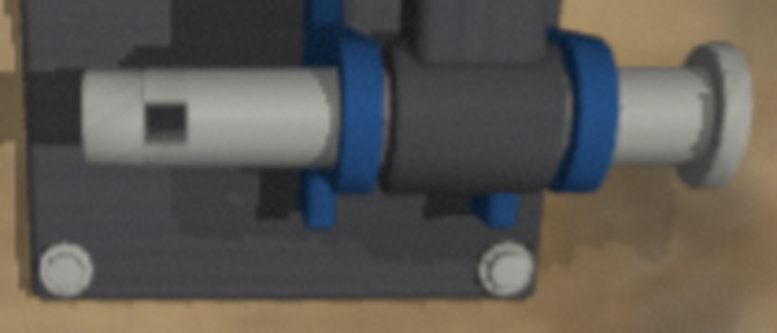

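```bash
cat >> h.py <<'E'
def clip2world(p,off=(0,0.0068,0.049)):
    st,Rt=tool();p=np.array(p,float)
    # clip x=-tool y, clip y=-tool x, clip z=-tool z
    t=np.array([-p[1],-p[0],-p[2]])+np.array(off);return st["position"]+Rt@t
E
python3 - <<'E'
from h import *
import pickle
c=pickle.load(open('w5.pkl','rb'))
q=lambda u,v:(245+(u+.5)/8-.5,115+(v+.5)/8-.5)
print("hole",onz(c,q(240,188),.0945))
for p in [(195,188),(285,188),(240,145),(240,232)]: print(onz(c,q(*p),.0945).round(4))
for u in (80,240,500):
    a=[onz(c,q(u,v),.085) for v in (67,277)];print("pin",np.mean(a,0).round(4),np.linalg.norm(a[0]-a[1]).round(4))
print("end",onz(c,q(58,172),.085),"cheek",onz(c,q(612,172),.095))
st,Rt=tool();print(st["position"])
for p in [(17,0,-24),(17,3,-24),(17,-3,-24),(6.8,6,40),(6.8,-6,40),(-11.2,0,40),(24.8,0,40),(0,0,-38)]:
    print(p,(proj(c,clip2world(np.array(p)/1e3))*1.4).round(1))
P=np.array([onz(c,(230+(u+.5)/3.7-.5,105+(v+.5)/3.7-.5),.012) for u,v in [(66,270),(505,268)]]);print("bolts",P)
E
```

```text
hole [0.51002833 0.16774735 0.0945    ]
[0.5099 0.1719 0.0945]
[0.5101 0.1636 0.0945]
[0.5139 0.1678 0.0945]
[0.506  0.1676 0.0945]
pin [0.5098 0.1831 0.085 ] 0.0197
pin [0.5102 0.1678 0.085 ] 0.0197
pin [0.5108 0.143  0.085 ] 0.0197
end [0.50982087 0.18518292 0.085     ] cheek [0.51246121 0.13361472 0.095     ]
[0.46074768 0.16374047 0.23489751]
(17, 0, -24) [[389.8 308.3]]
(17, 3, -24) [[382.7 308.3]]
(17, -3, -24) [[396.9 308.3]]
(6.8, 6, 40) [[370.6 412.3]]
(6.8, -6, 40) [[409.7 412.4]]
(-11.2, 0, 40) [[390.  461.6]]
(24.8, 0, 40) [[390.3 359.3]]
(0, 0, -38) [[389.7 332.2]]
bolts [[0.45929525 0.19443084 0.012     ]
 [0.46307005 0.07516683 0.012     ]]
```

```bash
python3 - <<'E'
from h import *
im=cv2.imread('pics/w5raw.png');crop(im,235,205,325,345,4.2,'pics/w5e.png')
E
```

```text
(no output)
```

View pics/w5e.png

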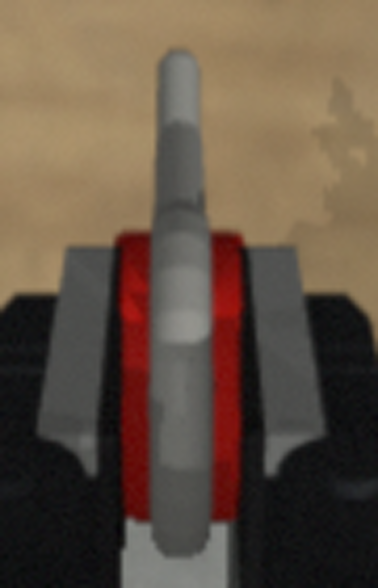

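```bash
python3 -c "
from h import *
togo([.5169,.1676,.195],-88.6)
"
```

```text
t 5.7 pos [0.4607 0.1637 0.2349] F [-0.6 -1.1 -1.7] w 10.7
shift units [-0.0061 -0.1409  0.0993] mm [ -2.4 -56.3  39.7]
toolx yaw -88.52 tilt 0.17
turn units [ 0.036 -0.008  0.017]
```

send_rows(delta_pos=[[-0.002,-0.045,0.01],[-0.002,-0.05,0.01],[-0.002,-0.046,0.02],[0,0,0.03],[0,0,0.02]], angular=[[0,0,0],[0,0,0],[0,0,0],[0,0,0],[0,0,0]])

```text
clock: 6.12
position: [0.5181, 0.1672, 0.1983]
ee_rot: [0.001, 0.716, -0.698, -0.001]
contact_force: [-0.9, -0.7, -0.7]
width: 0.0112
```

send_rows(delta_pos=[[0,0,0.009],[0,0,0],[0,0,0],[0,0,0]], angular=[[0,0,0],[0,0,0],[0,0,0],[0,0,0]])

```text
clock: 6.45
position: [0.5178, 0.1676, 0.1973]
ee_rot: [-0.0, 0.716, -0.698, 0.0]
contact_force: [-0.3, -0.4, -0.7]
width: 0.0114
```

```bash
python3 -c "
from h import *
togo([.5169,.1676,.19],-88.6)
im=manip.get_image('top');crop(im,180,170,300,260,6.5,'pics/t6.png')
im=manip.get_image('scene');crop(im,215,170,335,300,4.6,'pics/s6.png')
im=manip.get_image('wrist');crop(im,225,155,335,300,4,'pics/w6.png')
"
```

```text
t 6.45 pos [0.5178 0.1676 0.1973] F [-0.3 -0.4 -0.7] w 11.4
shift units [-0.0001  0.0021  0.0182] mm [-0.   0.9  7.3]
toolx yaw -88.58 tilt 0.05
turn units [-0.011  0.001  0.004]
```

View pics/t6.png

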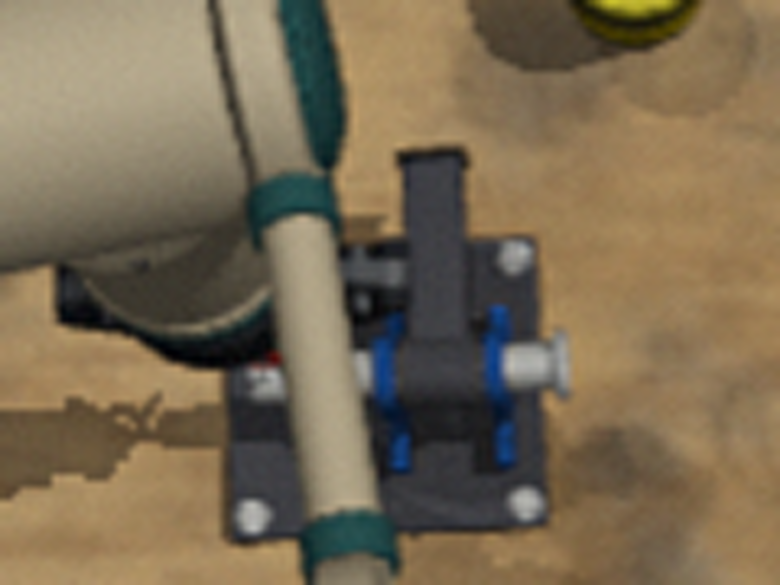

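View pics/s6.png

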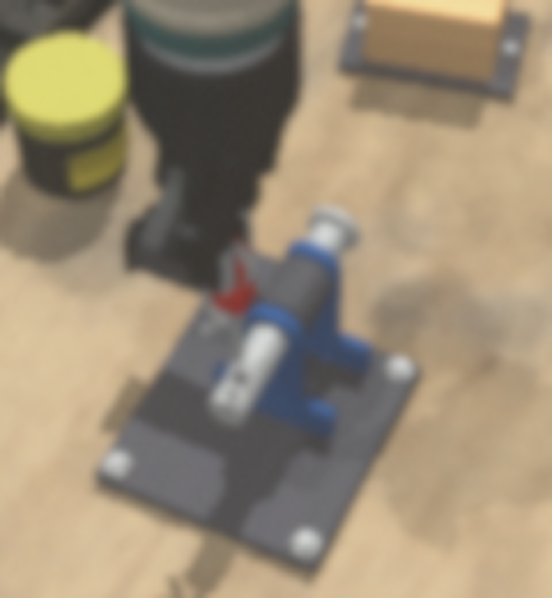

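View pics/w6.png

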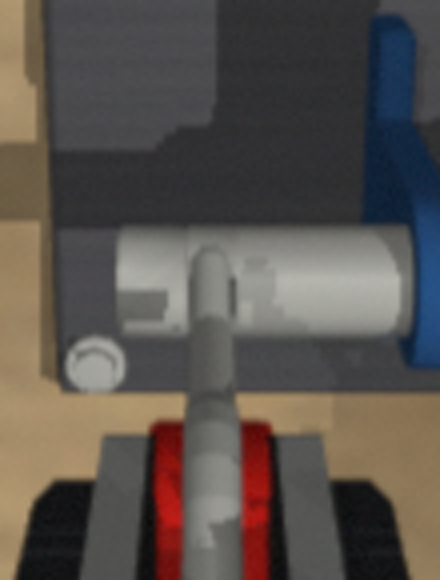

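```bash
python3 - <<'E'
from h import *
c=manip.calibration('wrist')
f=lambda P:((proj(c,P)-[225,155]+.5)*4-.5).round(1)
y=np.array([-.024,.9997,0]);h=np.array([.5101,.1677,.0945])
print("hole edges R,L",f([h-y*.0043,h+y*.0043]),"pin end",f([[.5098,.1852,.085]]))
print("flare",f([clip2world((.017,0,-.024))]),"tip",f([clip2world((0,0,-.038))]),clip2world((0,0,-.038)))
E
```

```text
hole edges R,L [[238.2 300.6]
 [188.4 300.5]] pin end [[115.5 279.8]]
flare [[215.1 262.3]] tip [[214.7 330.6]] [0.5112712  0.16750439 0.11040033]
```

send_rows(delta_pos=[[0,0.0025,0.012],[0,0,0.014],[0,0,0.004],[0,0,0],[0,0,0]], angular=[[0,0,0],[0,0,0],[0,0,0],[0,0,0],[0,0,0]])

```text
clock: 7.02
position: [0.5167, 0.1675, 0.1843]
ee_rot: [0.0, 0.716, -0.698, -0.0]
contact_force: [-0.1, 0.2, -0.9]
width: 0.0107
```

```bash
python3 -c "
from h import *
togo([.5169,.1676,.18],-88.6);print(clip2world((0,0,-.038)))
"
```

```text
t 7.02 pos [0.5167 0.1675 0.1843] F [-0.1  0.2 -0.9] w 10.7
shift units [-0.0002 -0.0006  0.0108] mm [-0.1 -0.2  4.3]
toolx yaw -88.6 tilt 0.04
turn units [ 0.008 -0.002  0.   ]
[0.50982392 0.16734551 0.09733425]
```

Tip at z 0.097, just above the pin. Descend slowly.

send_rows(delta_pos=[[0,0,0.003],[0,0,0.003],[0,0,0.003],[0,0,0]], angular=[[0,0,0],[0,0,0],[0,0,0],[0,0,0]])

```text
clock: 7.35
position: [0.5167, 0.1675, 0.1808]
ee_rot: [0.0, 0.716, -0.698, -0.0]
contact_force: [0.2, 0.5, -1.1]
width: 0.0111
```

send_rows(delta_pos=[[0,0,0.003],[0,0,0.003],[0,0,0]], angular=[[0,0,0],[0,0,0],[0,0,0]])

```text
clock: 7.6
position: [0.5167, 0.1675, 0.1784]
ee_rot: [0.0, 0.716, -0.698, -0.0]
contact_force: [0.3, 0.1, -0.6]
width: 0.0111
```

send_rows(delta_pos=[[0,0,0.003],[0,0,0.003],[0,0,0.003],[0,0,0]], angular=[[0,0,0],[0,0,0],[0,0,0],[0,0,0]])

```text
clock: 7.93
position: [0.5169, 0.1675, 0.1748]
ee_rot: [0.0, 0.716, -0.698, 0.0]
contact_force: [0.9, -0.6, -1.5]
width: 0.0111
```

send_rows(delta_pos=[[0,0,0.003],[0,0,0.003],[0,0,0.003],[0,0,0]], angular=[[0,0,0],[0,0,0],[0,0,0],[0,0,0]])

```text
clock: 8.27
position: [0.5169, 0.1675, 0.1712]
ee_rot: [0.0, 0.716, -0.698, 0.0]
contact_force: [-0.3, 0.2, -0.6]
width: 0.0106
```

```bash
python3 -c "
from h import *
togo([.5169,.1676,.16],-88.6);print(clip2world((0,0,-.038)))
im=manip.get_image('wrist');crop(im,225,155,335,300,4,'pics/w7.png')
"
```

```text
t 8.27 pos [0.5169 0.1675 0.1712] F [-0.3  0.2 -0.6] w 10.6
shift units [-0.0002 -0.      0.0281] mm [-0.1 -0.  11.2]
toolx yaw -88.6 tilt 0.01
turn units [-0.001 -0.002  0.   ]
[0.51009426 0.16733742 0.08423026]
```

View pics/w7.png

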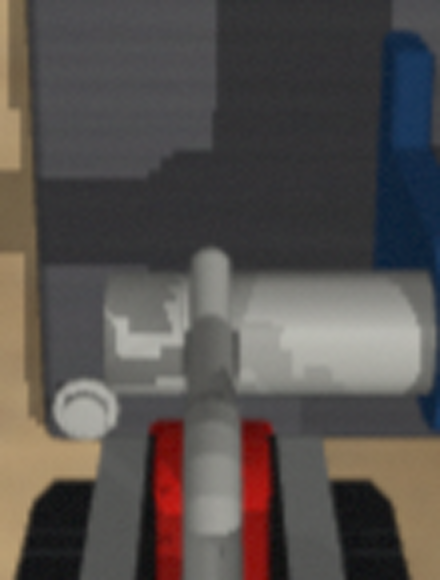

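send_rows(delta_pos=[[0,0,0.004],[0,0,0.004],[0,0,0.004],[0,0,0.004],[0,0,0]], angular=[[0,0,0],[0,0,0],[0,0,0],[0,0,0],[0,0,0]])

```text
clock: 8.73
position: [0.5169, 0.1675, 0.1647]
ee_rot: [0.0, 0.716, -0.698, 0.0]
contact_force: [1.0, -0.5, -1.6]
width: 0.0112
```

send_rows(delta_pos=[[0,0,0.004],[0,0,0.004],[0,0,0.004],[0,0,0]], angular=[[0,0,0],[0,0,0],[0,0,0],[0,0,0]])

```text
clock: 9.07
position: [0.5168, 0.1675, 0.1599]
ee_rot: [0.0, 0.716, -0.698, 0.0]
contact_force: [-0.5, 0.6, -1.2]
width: 0.0109
```

send_rows(delta_pos=[[0,0,0.003],[0,0,0.003],[0,0,0.003],[0,0,0]], angular=[[0,0,0],[0,0,0],[0,0,0],[0,0,0]], squeeze=90)

```text
clock: 9.4
position: [0.5169, 0.1675, 0.1565]
ee_rot: [0.0, 0.716, -0.698, 0.0]
contact_force: [0.5, -0.4, -0.7]
width: 0.01
```

send_rows(delta_pos=[[0,0,0.003],[0,0,0.003],[0,0,0]], angular=[[0,0,0],[0,0,0],[0,0,0]])

```text
clock: 9.65
position: [0.5172, 0.1676, 0.1543]
ee_rot: [-0.0, 0.716, -0.698, 0.0]
contact_force: [1.9, -0.1, 0.1]
width: 0.0104
```

Contact with the bent leg is starting. Continue in small steps.

send_rows(delta_pos=[[0,0,0.003],[0,0,0.003],[0,0,0]], angular=[[0,0,0],[0,0,0],[0,0,0]])

```text
clock: 9.9
position: [0.5176, 0.1676, 0.1522]
ee_rot: [-0.001, 0.716, -0.698, 0.001]
contact_force: [2.3, 0.4, 1.5]
width: 0.01
```

send_rows(delta_pos=[[0,0,0.003],[0,0,0.003],[0,0,0]], angular=[[0,0,0],[0,0,0],[0,0,0]])

```text
clock: 10.15
position: [0.5172, 0.1675, 0.1492]
ee_rot: [-0.0, 0.716, -0.698, 0.0]
contact_force: [4.2, 0.4, -0.5]
width: 0.0102
```

send_rows(delta_pos=[[0,0,0.003],[0,0,0.003],[0,0,0]], angular=[[0,0,0],[0,0,0],[0,0,0]])

```text
clock: 10.4
position: [0.517, 0.1675, 0.1467]
ee_rot: [-0.0, 0.716, -0.698, 0.0]
contact_force: [4.1, 0.6, 0.1]
width: 0.01
```

send_rows(delta_pos=[[0,0,0.003],[0,0,0.003],[0,0,0]], angular=[[0,0,0],[0,0,0],[0,0,0]])

```text
clock: 10.65
position: [0.5167, 0.1675, 0.1443]
ee_rot: [0.0, 0.716, -0.698, -0.0]
contact_force: [2.9, 0.5, -1.8]
width: 0.0099
```

```bash
python3 -c "
from h import *
togo([.5169,.1676,.134],-88.6);print(manip.get_state()['moment'])
im=manip.get_image('wrist');crop(im,225,155,335,345,3,'pics/w8.png')
im=manip.get_image('scene');crop(im,215,170,335,300,4.6,'pics/s8.png')
"
```

```text
t 10.65 pos [0.5167 0.1675 0.1443] F [ 2.9  0.5 -1.8] w 9.9
shift units [-0.0003 -0.0004  0.0257] mm [-0.1 -0.2 10.3]
toolx yaw -88.6 tilt 0.02
turn units [ 0.004 -0.002  0.   ]
[ 5.64241212e-02 -8.16575731e-01  1.59236271e-04]
```

View pics/w8.png

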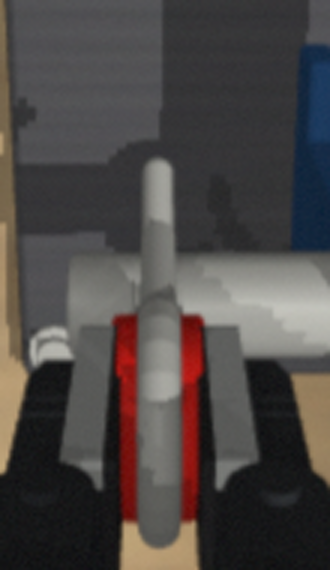

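View pics/s8.png

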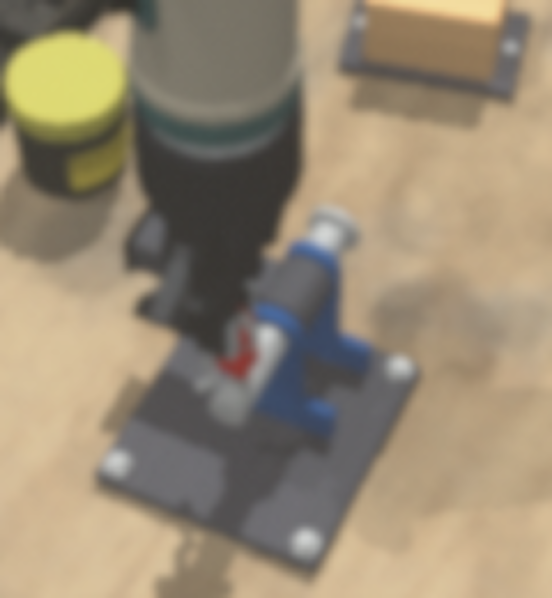

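send_rows(delta_pos=[[0,0,0.003],[0,0,0.003],[0,0,0.003],[0,0,0]], angular=[[0,0,0],[0,0,0],[0,0,0],[0,0,0]])

```text
clock: 11.08
position: [0.5165, 0.1675, 0.1406]
ee_rot: [0.0, 0.716, -0.698, -0.0]
contact_force: [5.5, 0.1, -3.4]
width: 0.0099
```

send_rows(delta_pos=[[0,0,0.003],[0,0,0.003],[0,0,0]], angular=[[0,0,0],[0,0,0],[0,0,0]])

```text
clock: 11.33
position: [0.5165, 0.1675, 0.1382]
ee_rot: [0.0, 0.716, -0.698, -0.0]
contact_force: [4.0, 0.3, -3.5]
width: 0.01
```

send_rows(delta_pos=[[0,0,0.0025],[0,0,0.0025],[0,0,0]], angular=[[0,0,0],[0,0,0],[0,0,0]])

```text
clock: 11.58
position: [0.5165, 0.1675, 0.1364]
ee_rot: [0.0, 0.716, -0.698, -0.0]
contact_force: [3.2, 0.1, -1.9]
width: 0.0098
```

send_rows(delta_pos=[[0,0,0.0025],[0,0,0.0015],[0,0,0]], angular=[[0,0,0],[0,0,0],[0,0,0]])

```text
clock: 11.83
position: [0.5165, 0.1675, 0.1349]
ee_rot: [0.0, 0.716, -0.698, -0.0]
contact_force: [2.4, -0.3, -2.0]
width: 0.0104
```

send_rows(delta_pos=[[0,0,0.002],[0,0,0]], angular=[[0,0,0],[0,0,0]])

```text
clock: 12.0
position: [0.5165, 0.1675, 0.1341]
ee_rot: [0.0, 0.716, -0.698, -0.0]
contact_force: [2.2, 0.0, -1.0]
width: 0.0099
```

send_rows(delta_pos=[[0,0,0.0015],[0,0,0]], angular=[[0,0,0],[0,0,0]])

```text
clock: 12.17
position: [0.5165, 0.1675, 0.1339]
ee_rot: [0.0, 0.716, -0.698, -0.0]
contact_force: [1.3, 0.9, 1.9]
width: 0.0101
```

Contact rising at the expected height; one or two more small steps.

send_rows(delta_pos=[[0,0,0.0015],[0,0,0]], angular=[[0,0,0],[0,0,0]])

```text
clock: 12.33
position: [0.5166, 0.1675, 0.1339]
ee_rot: [0.0, 0.716, -0.698, 0.0]
contact_force: [0.7, 0.1, 5.4]
width: 0.0099
```

```bash
python3 -c "
from h import *
togo([.5169,.1676,.134],-88.6)
im=manip.get_image('wrist');crop(im,225,155,335,345,3,'pics/w9.png')
im=manip.get_image('scene');crop(im,215,170,335,300,4.6,'pics/s9.png')
"
```

```text
t 12.33 pos [0.5166 0.1675 0.1339] F [0.7 0.1 5.4] w 9.9
shift units [-0.0001 -0.0007 -0.0003] mm [-0.1 -0.3 -0.1]
toolx yaw -88.6 tilt 0.0
turn units [ 0. -0. -0.]
```

View pics/w9.png

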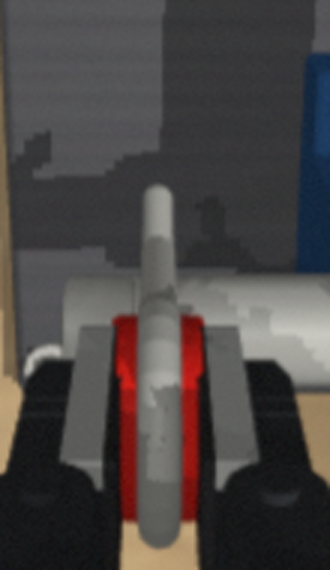

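View pics/s9.png

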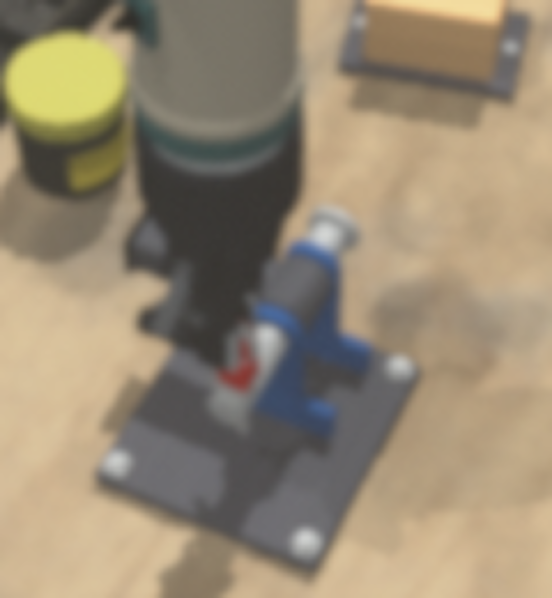

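send_rows(delta_pos=[[0,0,0.002],[0,0,0]], angular=[[0,0,0],[0,0,0]])

```text
clock: 12.6
position: [0.5166, 0.1675, 0.1337]
ee_rot: [-0.0, 0.716, -0.698, 0.0]
contact_force: [-1.3, -0.7, 9.3]
width: 0.0099
```

send_rows(delta_pos=[[0,0,-0.003],[0,0,0]], angular=[[0,0,0],[0,0,0]])

```text
clock: 12.77
position: [0.5166, 0.1675, 0.1339]
ee_rot: [0.0, 0.716, -0.698, -0.0]
contact_force: [-0.4, 0.5, 5.6]
width: 0.0101
```

send_rows(delta_pos=[[0,0,0],[0,0,0],[0,0,0],[0,0,0],[0,0,0]], angular=[[0,0,0],[0,0,0],[0,0,0],[0,0,0],[0,0,0]], hand=40)

```text
clock: 13.18
position: [0.5165, 0.1675, 0.1331]
ee_rot: [0.0, 0.716, -0.698, -0.0]
contact_force: [0.2, 0.1, -0.3]
width: 0.0401
```

```bash
python3 -c "
from h import *
togo([.5169,.1676,.25],-88.6)
im=manip.get_image('wrist');crop(im,205,155,355,345,3,'pics/w10.png')
"
```

```text
t 13.18 pos [0.5165 0.1675 0.1331] F [ 0.2  0.1 -0.3] w 40.1
shift units [-2.000e-04 -7.000e-04 -2.922e-01] mm [-1.000e-01 -3.000e-01 -1.169e+02]
toolx yaw -88.6 tilt 0.06
turn units [ 0.012 -0.002 -0.   ]
```

View pics/w10.png

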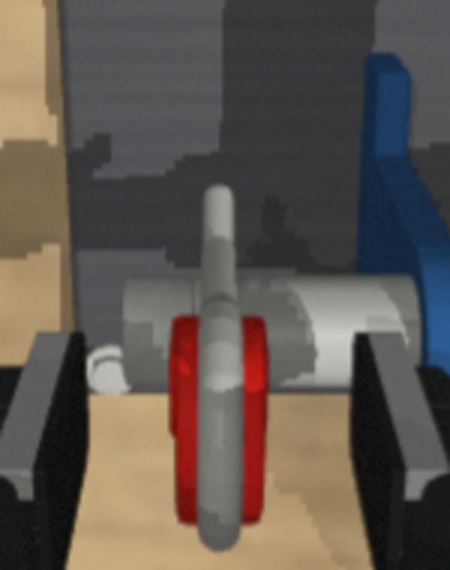

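Released, clip upright. Retreat straight up, then back.

send_rows(delta_pos=[[0,0,-0.02],[0,0,-0.05],[0,0,-0.07],[0,0,-0.07],[0,0,-0.07]], angular=[[0,0,0],[0,0,0],[0,0,0],[0,0,0],[0,0,0]])

```text
clock: 13.65
position: [0.5166, 0.1675, 0.2471]
ee_rot: [0.0, 0.716, -0.698, -0.0]
contact_force: [-0.0, -0.4, -1.1]
width: 0.04
```

send_rows(delta_pos=[[0,0.03,0],[0,0.06,0],[0,0.06,0],[0,0,0],[0,0,0]], angular=[[0,0,0],[0,0,0],[0,0,0],[0,0,0],[0,0,0]])

```text
clock: 14.07
position: [0.4555, 0.1661, 0.2458]
ee_rot: [-0.0, 0.716, -0.698, 0.0]
contact_force: [0.4, 0.8, -0.3]
width: 0.0401
```

```bash
python3 - <<'E'
from h import *
togo([.45,.1676,.25],-88.6)
im=manip.get_image('wrist');c=manip.calibration('wrist')
crop(im,205,80,355,200,5,'pics/w11.png')
im=manip.get_image('scene');crop(im,215,170,335,300,4.6,'pics/s11.png')
# expected home positions, clip frame -> world
x=np.array([.9997,.024,0]);y=np.array([-.024,.9997,0]);z=np.array([0,0,1.]);o=np.array([.5101,.1677,.085])
for n,p in dict(bowtop=(6.8,0,58),discL=(6.8,6,40),discR=(6.8,-6,40),collar_px_l=(9,8,25),collar_px_r=(9,-8,25),flare=(17,0,-24)).items():
    P=o+(x*p[0]+y*p[1]+z*p[2])/1e3
    print(n,((proj(c,P)-[205,80]+.5)*5-.5).round(1))
E
```

```text
t 14.07 pos [0.4555 0.1661 0.2458] F [ 0.4  0.8 -0.3] w 40.1
shift units [-0.0042  0.0137 -0.0104] mm [-1.7  5.5 -4.2]
toolx yaw -88.57 tilt 0.02
turn units [-0.005 -0.     0.007]
bowtop [[367.5 247.4]]
discL [[323.  233.6]]
discR [[411.7 233.8]]
collar_px_l [[311.3 207.7]]
collar_px_r [[423.3 208. ]]
flare [[367.2 134.9]]
```

View pics/w11.png

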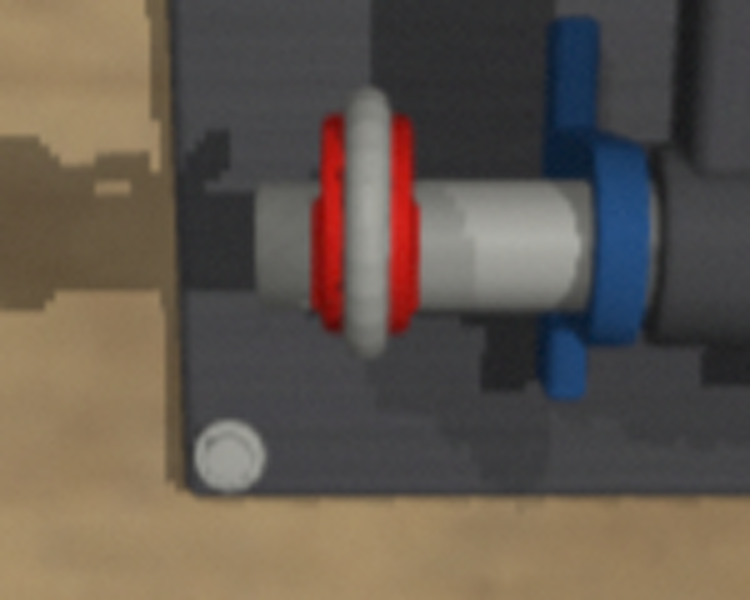

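View pics/s11.png

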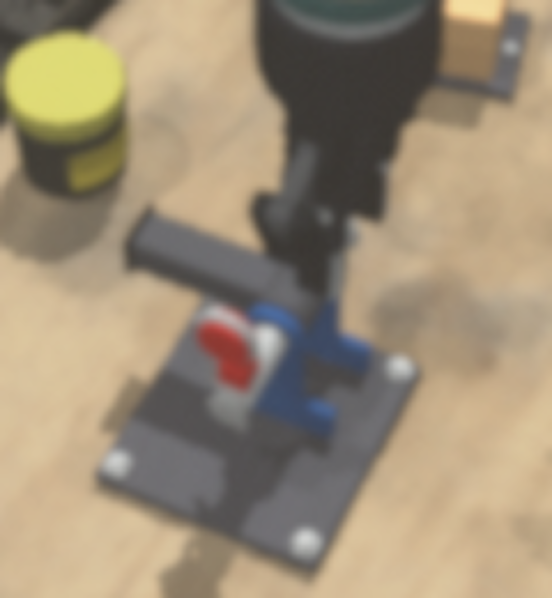

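```bash
python3 -c "
from h import *
print(manip.sign_off())"
```

```text
the job is handed in; nothing more can be done
None
```

The R-clip is locked in the trailer coupling with its red collar on the pin. I handed the job in at about 14 s; sign-off gives no verdict.

- **Grasp and transfer:** I found the clip, block and cross-hole in the wrist camera images, and the top and scene views put the hole within 2 mm of that. I pinched the grip disc across its flats and lifted the clip straight out.
- **Insertion:** The leg went into the hole on the first try, with no contact felt at the rim. The bent leg rode over the pin at up to about 5.5 N. The collar then stopped firmly at the expected height, and I pressed it to 9.3 N to confirm.
- **Last checks:** After letting go and retreating, the tool force was about zero. The last wrist picture shows the clip upright and square to the pin. The collar's sides and the disc are within about 0.5 mm of where they should be along the pin.
- **One disagreement:** The wire bow sits about 1.6 mm (roughly 0.04 rad) towards +x of my prediction, which is within the stated limits.
- **Bystanders:** The arm's path kept clear of them. I did not measure their positions again at the end.

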